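# Pin the retaining bar over the recorder unit

### The job

Lock the yellow retaining bar over the red recorder unit: swing the bar in over the steel lug plate, stand the red-headed pin in the bar's eye, and feel for the hidden hole in the lug below until the pin goes through both, pushed fully home with its collar down on the bar. Work gently: never press or push on the mount, bar or lug, with the gripper or with the pin, harder than about 15 N; leave the screwdriver, red cover and jar where they are, and let go of everything at the end.

Things in the scene. Friction and masses are not known exactly. Their poses are not given: they have to be found in the camera images.
- mount: Fixed aluminium base plate, 180 (x) x 235 (y) x 10 mm, with a red recorder unit on it (150 x 105 mm, top 68 mm above the bench), a steel pivot post, the yellow swing bar and the dark steel lug plate. Origin: on the bar's vertical pivot axis, at bench height. z up, +y along the base from the pivot towards the lug, -x the side nearer the robot.
- lug_mid (a point): Nominal middle of the lug's top face, 160 mm from the pivot along the mount's +y, 76 mm up. The lug is a flat plate 132 (x) x 32 (y) x 14 mm, clamped fast, open below, with a 12 mm vertical through hole in its middle. Clamped by hand, it really sits anywhere up to 24 mm to either side of this point along the eye's arc; that is not measured: feel for it.
- bar (a joint): Swing bar's angle (rad): 0 pointing along the mount's +y, positive counter-clockwise from above (towards the robot). Travel -0.30 to 0.70, starts open at 0.35 to 0.50; turns easily (friction 0.06 N m), stays where left. Eye and lug hole meet somewhere from -0.15 to 0.15. Within 0.22 of 0 the eye is over the lug's plate. With the pin in both holes the bar is locked: more push only builds force.
- bar_eye (a point): Centre of the mouth of the bar's eye, on top of its boss (yellow block 32 x 32 x 22 mm), 101 mm above the bench, 160 mm from the pivot. Vertical through hole 12 mm wide; the boss's underside is 3 mm above the lug's top, so it hides the lug hole. z up, y along the bar away from the pivot.
- bar_knob (a point): The bar's upright black knob, for swinging it: a round post 20 mm in diameter from 95 to 137 mm above the bench; this point is on its axis 117 mm up, 240 mm from the pivot (80 mm beyond the eye). The bar below it is 24 mm wide.
- pin_mid (a point): Steel pin with a red head; this point is on its axis 45 mm above its foot, z up to the head. From the foot: shank 10 mm in diameter to 49 mm (first 6 mm tapered, 6 mm wide at the end), collar 20 mm in diameter to 54 mm, red round grip 14 mm in diameter to 90 mm (top). 40 to 75 g. Fully home the collar sits on the boss and this point is 4 mm below bar_eye.
- pin_foot (a point): Centre of the pin's foot. Let go in the eye with its foot on the lug (this point 25 mm below bar_eye), the pin stays standing, leaning up to 6 degrees, slides along as the bar is swung slowly, and drops into the lug hole by its own weight once over it. Fully home this point is 49 mm below bar_eye.
- stand: Fixed wooden block, 60 x 60 x 45 mm tall, in which the pin starts upright in a loose 35 mm deep hole, its foot 10 mm above the bench. Origin: centre of underside, on the hole's axis.
- screwdriver: Bystander: screwdriver with yellow handle, 190 mm long, lying on the bench. Origin: its underside, middle.
- cover: Bystander: red cover plate, 70 x 110 x 22 mm, lying on the bench. Origin: centre of underside.
- jar: Bystander: small closed jar, 50 mm in diameter, 60 mm tall. Origin: centre of underside.
Things that resemble listed ones, but are neither listed nor needed, are in the scene too. What is shaped like the part that bears pin_mid but orange is not meant.

How it is judged:
By the outcome, as a careful person would: the job done as asked, in the order asked, and still so for the second after the job is handed in, with the robot touching nothing.
It also fails if it takes over 72 s, if anything falls off the work surface, if the arm or the gripper's body presses on something with over 40 N, if the wrist force passes 120 N, or if a joint passes its speed limit or range.

### The arm

A 6-joint arm with a two-finger parallel gripper is mounted at the origin on the work surface. World frame = base frame: x ahead of the robot, y to its left, z up, the work surface at z = 0. Lengths are in m, angles in rad, forces in N, time in s.
With the tool pointing down it reaches from about 0.35 to 0.975 m from the base axis. Payload 4.9 kg.
Tool frame: the origin (TCP) lies on the front face of the gripper's body, between the roots of the fingers; the fingertips stand ctrl.finger_overhang ahead of it and the grasp point (between the pads) lies 54 mm ahead of it (ctrl.finger_overhang is the distance from the TCP to the fingertips, in m); z points along the fingers, y is the line along which they close (so a half turn about z gives the same grasp; the last joint's range is limited). The gripper opens to 85 mm and grips with 20 to 120 N. Pads are 22 mm wide; open, the fingers measure 114 mm over their backs; the gripper's body (76 mm by 85 mm) begins 54 mm behind the grasp point. The pads swing forward as they close: fully open they stand 13 mm farther back than shut.
Start: joints at [1.215, 0.053, 1.613, -0, 1.476, -0.119], TCP at [0.147, 0.608, 0.304] pointing down, gripper open.
Joint ranges: [-3.01, 3.01], [-1.01, 2.22], [0.06, 2.58], [-1.02, 4.17], [0.09, 2.62], [-3.14, 3.14]. Speed limits (rad/s): [2.57, 2.57, 3.14, 3.14, 3.14, 3.14].

### API

Orientations are given as a rotation vector (axis times angle).
In Python, from station import ctrl, vision gives the robot as it stands. The module is installed in compiled form; this text tells all that it offers.
- The arm moves only by the tool drive_tool, never from a script. Its argument "rows" is a list of rows, each a list of 2 entries, a list of its own where there are three numbers: the shift along the tool's x, y, z in m, then the turn about the tool's z in rad. A call has 1 to 10 rows; each row shifts and turns the commanded pose from where the row before left it, along the tool's axes as they then stand; what a row does not reach is not made up. A row lasts 1/10 s, in which the tool goes at most 50 mm and 8.59 degrees, less where a joint would pass 70% of its speed; a pose out of reach is approached as far as the arm can. A call with a gripper value outside its range is refused whole. "jaw" is the closure, from 0 (fully open) to 1 (shut), set as the call begins (left out, the last holds). The fingers move at their own pace and stop on an object; "grip_force" is the grip in N (left out, the last holds). Time passes only in rows, so rows that do not move let the fingers close. It gives the time, the measured TCP pose, the force, the opening and the grip force at its end, in the units of the state.
- ctrl.get_obs(): the state, without advancing time (a new reading comes with each control period).
- vision.get_image(name): name is "scene" or "side" or "wrist"; returns a dict with "image" (384x512x3 uint8, blue, green, red), "vertical_fov" (degrees; the focal length in pixels is half the picture's height over the tangent of half this angle, whatever the lens; pixels are square), "cx", "cy" (the principal point, pixels), "R" (3x3) and "t" (3): a world point X has camera coordinates R X + t. Camera axes: x right, y down, z forward; pixel columns grow to the right and rows downward; lengths in m; the calibration is good to about 2 mm. A picture is of the moment at which its call begins. There is no depth.
- ctrl.finish_job(): hands the job in; it is judged then, once.
The state is a dict: "t": time; "q": joint angles; "dq": joint speeds; "effort": joint torques, N m; "tool_pos": TCP position; "tool_rot": TCP orientation; "contact_force": force on the tool from outside, world axes, zero at the start; "wrist_torque": the same for the moment, N m; "opening": finger opening in m; "grip_force": force on a finger pad.
Only numpy, scipy, OpenCV 4.12 (cv2) and the standard library are available. Lean on these libraries where they do the work, as an engineer would, in place of code of your own. Each camera call takes 0.05 s, during which the arm holds its last target. There are 200 camera calls.

## Working session

There is one attempt and no reset: what is moved stays moved. The work goes in short steps, Python scripts to look and compute and a tool call to move; the robot and the scene stay as the last step left them, time stands still between calls to the robot, and variables do not carry over. Pictures are saved under pics/ and viewed, at most 10 in all, crops included, and the job is handed in when it is done.

Besides the shell and the picture viewer there is one more tool, called after ">>>" as name([rows], argument=value, ...), one row to a line, values as JSON. drive_tool: Moves the arm, as the interface text tells. Its arguments: {"type":"object","properties":{"rows":{"type":"array","items":{"type":"array"}},"jaw":{"type":"number"},"grip_force":{"type":"number"}},"required":["rows"]}

```bash
mkdir -p pics
cat > h.py <<'E'
import numpy as np, cv2, pickle
from station import ctrl, vision
def snap(name,fn):
    d=vision.get_image(name); cv2.imwrite('pics/'+fn+'.png',d['image']); pickle.dump(d,open('pics/'+fn+'.pkl','wb')); return d
def load(fn): return pickle.load(open('pics/'+fn+'.pkl','rb'))
def K(d):
    f=d['image'].shape[0]/2/np.tan(np.radians(d['vertical_fov'])/2); return f
def ray(d,u,v):
    R=np.array(d['R']);t=np.array(d['t']);f=K(d)
    r=R.T@np.array([(u-d['cx'])/f,(v-d['cy'])/f,1]); return -R.T@t, r
def atz(d,u,v,z):
    c,r=ray(d,u,v); return c+r*(z-c[2])/r[2]
def proj(d,X):
    p=np.array(d['R'])@np.array(X)+np.array(d['t']); f=K(d); return p[:2]/p[2]*f+[d['cx'],d['cy']]
def tri(*L):
    A=np.zeros((3,3));b=np.zeros(3)
    for d,u,v in L:
        c,r=ray(d,u,v); r/=np.linalg.norm(r); P=np.eye(3)-np.outer(r,r); A+=P;b+=P@c
    return np.linalg.solve(A,b)
E
python3 - <<'E'
from h import *
a=snap('scene','s0')['image'];b=snap('side','d0')['image'];c=snap('wrist','w0')['image']
o=ctrl.get_obs();print(o, ctrl.finger_overhang)
cv2.imwrite('pics/a.png',cv2.resize(a,(800,600)));cv2.imwrite('pics/b.png',cv2.resize(b,(800,600)))
for n in('s0','d0','w0'):
    d=load(n);print(n,ray(d,256,192),K(d),d['cx'],d['cy'])
E
```

```text
{'t': 0.15, 'q': array([ 1.21499518e+00,  5.32277233e-02,  1.61400829e+00, -2.08201963e-05,
        1.47597012e+00, -1.19008430e-01]), 'dq': array([ 0.00038257, -0.00316011, -0.00204883,  0.00115949,  0.0002042 ,
       -0.00039534]), 'effort': array([ 2.82404708e-04, -3.94238019e+01, -3.70723271e+01, -1.12442590e-04,
        4.63965145e-03, -3.43974637e-05]), 'tool_pos': array([0.14649366, 0.60720348, 0.30291364]), 'tool_rot': array([-3.71039095e-01, -3.11924202e+00,  2.47072039e-03]), 'contact_force': array([ 0.09870181, -0.48543016,  0.43659056]), 'wrist_torque': array([ 0.03475686, -0.01565061,  0.03724136]), 'grip_force': 0.0, 'opening': 0.0853565821535547} 0.0726
s0 (array([ 1.30661213, -0.0624633 ,  0.56029916]), array([-0.8571274 ,  0.06272437, -0.51155661])) 360.4656582842467 261.9207358568731 190.30577257150674
d0 (array([ 0.28481851, -0.81654555,  0.6449448 ]), array([ 0.27952939,  0.78363813, -0.55510181])) 377.4120862371229 252.85825182627735 185.52749881429983
w0 (array([0.06799118, 0.62654626, 0.37309478]), array([ 0.30544796, -0.07001362, -0.94964661])) 319.9559488408718 254.5279147737298 191.10138660728836
```

View pics/a.png

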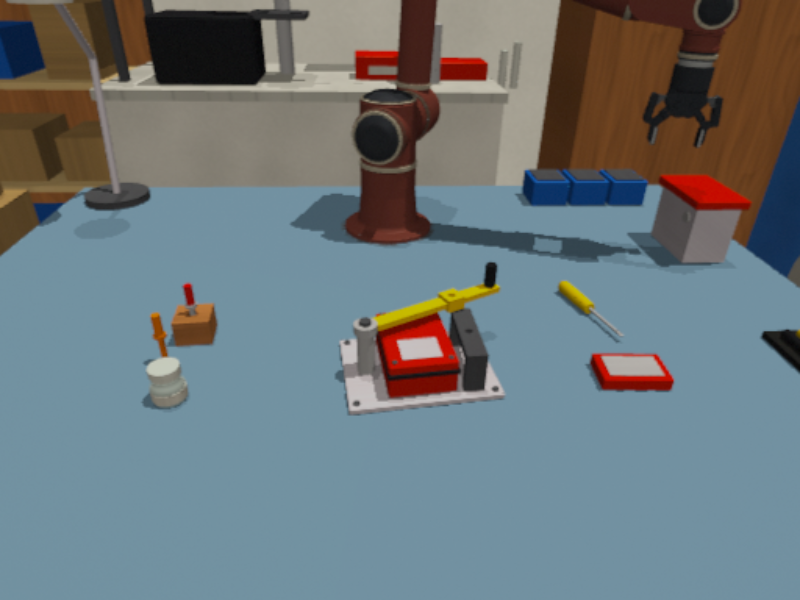

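View pics/b.png

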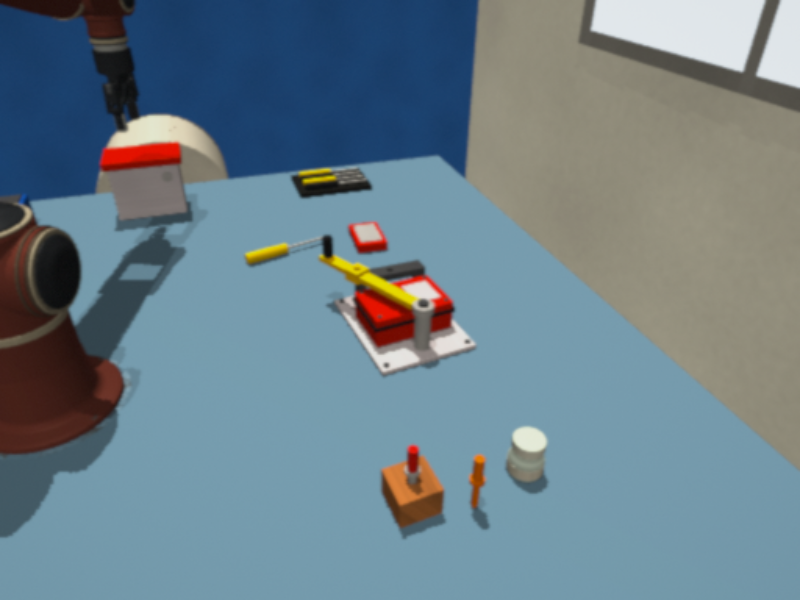

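The scene view shows the mount (pivot post at 365,322; knob at 491,265) and the pin in its stand at 189,295. The side view shows the same knob at 327,238, pivot at 424,303 and pin head at 413,448. The orange decoy stands beside the jar. I'll zoom in for accuracy.

Run:
```python
from h import *
a=load('s0')['image'];b=load('d0')['image']
def crop(im,x,y,w,h,s): return cv2.resize(im[y:y+h,x:x+w],None,fx=s,fy=s,interpolation=cv2.INTER_CUBIC)
A=crop(a,210,160,120,110,4);B=crop(b,200,140,120,110,4)
C=np.zeros((600,800,3),np.uint8)
C[:300,:]=0
A=crop(a,210,162,114,100,4);B=crop(b,206,145,86,96,4)
C[:400,:456]=A; C[:384,456:800]=B
C[400:600,:160]=crop(a,105,178,40,50,4)
C[400:600,200:360]=crop(b,240,282,40,50,4)
cv2.imwrite('pics/c.png',C)
# color centroids
for n,(x,y,w,h) in(('s0',(105,178,40,50)),('d0',(240,282,40,50))):
    im=load(n)['image'].astype(int)[y:y+h,x:x+w]
    m=((im[...,2]>120)&(im[...,1]<50)&(im[...,0]<50)).astype(np.uint8)
    k,l,st,ce=cv2.connectedComponentsWithStats(m)
    for i in range(1,k):
        if st[i,4]>8: print(n,ce[i]+[x,y],st[i]+np.array([x,y,0,0,0]))
```

```text
s0 [120.5 188. ] [118 182   6  13  46]
d0 [263.76119403 293.46268657] [261 286   6  16  67]
```

View pics/c.png

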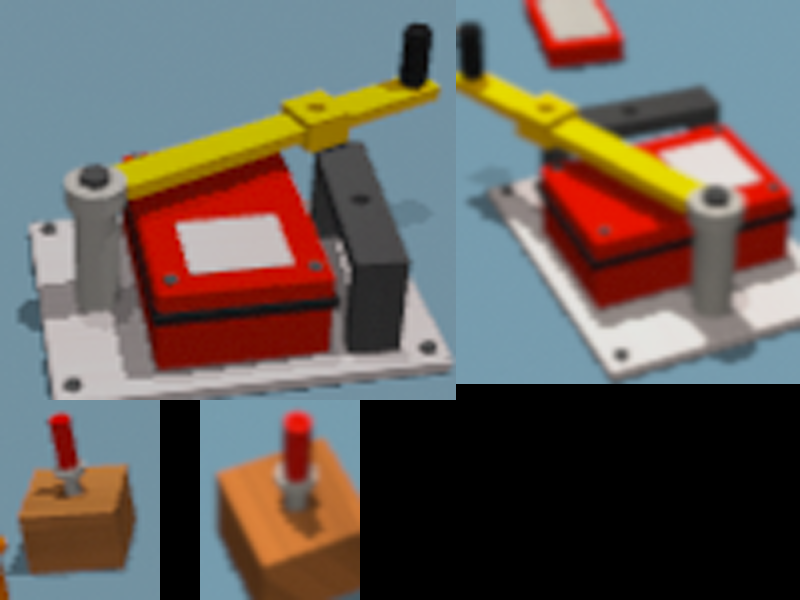

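The crops show the eye mouth at (316,107) in the scene view and (546,106) in the side view. The lug's hole is also visible while the bar is open, at (361,199) and (630,110). The pivot top is at (95,177) and (716,196), and the pin head is in the lower crops.

Run:
```python
from h import *
s=load('s0');d=load('d0')
S=lambda x,y,ox=210,oy=162:(210+(x+.5)/4-.5,162+(y+.5)/4-.5)
D=lambda x,y:(206+(x-456+.5)/4-.5,145+(y+.5)/4-.5)
P={}
for n,a,b,z in(('knob',(418,31),(470,30),.137),('eye',(316,107),(546,106),.101),('lug',(361,199),(630,110),.076),('piv',(95,177),(716,196),None),('screwA',(72,384),(0,0),.010),('plateNear',(48,229),(621,355),.01)):
    if b!=(0,0):
        P[n]=tri((s,*S(*a)),(d,*D(*b))); print(n,P[n].round(4), z and (atz(s,*S(*a),z).round(4),atz(d,*D(*b),z).round(4)))
    else: print(n,atz(s,*S(*a),z))
print('screws S',[atz(s,*S(*a),.010).round(4) for a in((48,229),(72,384),(428,347))])
print('screws D',[atz(d,*D(*a),.010).round(4) for a in((621,355),(506,190))])
for z in(.082,):
  print('pin',tri((s,120.5,188.),(d,263.76,293.46)).round(4),atz(s,120.5,188,z),atz(d,263.76,293.46,z))
print('pintop',tri((s,105+15.0,178+3.9),(d,240+24.,282+3.2)).round(4))
print('collar',tri((s,105+17,178+17),(d,240+23.8,282+19.3)).round(4))
pv=P['piv'][:2]
for n in('knob','eye','lug'):
    v=P[n][:2]-pv; print(n,np.hypot(*v),np.arctan2(v[1],v[0]))
```

```text
knob [0.482  0.1486 0.1324] (array([0.4893, 0.1471, 0.137 ]), array([0.4802, 0.138 , 0.137 ]))
eye [0.5194 0.0786 0.0994] (array([0.5224, 0.078 , 0.101 ]), array([0.5187, 0.0765, 0.101 ]))
lug [0.5881 0.0975 0.0735] (array([0.591 , 0.0971, 0.076 ]), array([0.5867, 0.0927, 0.076 ]))
piv [ 0.5938 -0.0631  0.098 ] None
screwA [ 0.67356215 -0.07843581  0.01      ]
plateNear [ 0.5186 -0.0948  0.0094] (array([ 0.5194, -0.0947,  0.01  ]), array([ 0.5184, -0.0957,  0.01  ]))
screws S [array([ 0.5194, -0.0947,  0.01  ]), array([ 0.6736, -0.0784,  0.01  ]), array([0.6517, 0.1321, 0.01  ])]
screws D [array([ 0.5184, -0.0957,  0.01  ]), array([0.4954, 0.1148, 0.01  ])]
pin [ 0.4682 -0.3552  0.0807] [ 0.47059144 -0.35449574  0.082     ] [ 0.46773869 -0.35611295  0.082     ]
pintop [ 0.4694 -0.3526  0.0998]
collar [ 0.4684 -0.3554  0.0591]
knob 0.23943175475765108 2.0564819710603386
eye 0.16010143237550778 2.0542049799006032
lug 0.16076330399502006 1.606479376779558
```

```bash
cat >> h.py <<'E'
from scipy.spatial.transform import Rotation as Ro
def goto(x,y,z,yaw=None):
    "prints tool-axis shift (after the turn) and turn; yaw=world angle of tool y"
    o=ctrl.get_obs();R=Ro.from_rotvec(o['tool_rot']).as_matrix();cy=np.arctan2(R[1,1],R[0,1])
    yaw=cy if yaw is None else yaw
    t=cy-yaw; R2=R@Ro.from_rotvec([0,0,t]).as_matrix()
    print('pos',o['tool_pos'].round(4),'yaw',round(cy,4),'turn',round(t,4),'shift',(R2.T@(np.array([x,y,z])-o['tool_pos'])).round(4),'t',o['t'],'F',o['contact_force'].round(2),'op',round(o['opening'],4))
E
python3 - <<'E'
from h import *
s=load('s0');d=load('d0');k=.64
for n,a,b in(('boxlid',(700,190),(142,152)),('decoytop',(156,315),(479,457)),('decoycollar',(160,337),(477,480)),('jar',(165,368),(529,435))):
    print(n,tri((s,a[0]*k,a[1]*k),(d,b[0]*k,b[1]*k)).round(3))
goto(.482,.149,.303,.26)
E
```

```text
boxlid [0.153 0.692 0.145]
decoytop [ 0.544 -0.384  0.087]
decoycollar [ 0.544 -0.385  0.047]
jar [ 0.638 -0.348  0.057]
pos [0.1465 0.6072 0.3029] yaw 1.334 turn 1.074 shift [-5.291e-01  2.064e-01  4.000e-04] t 0.15 F [ 0.1  -0.49  0.44] op 0.0854
```

>>> drive_tool([
  [[0,0,0],0.134],
  [[0,0,0],0.134],
  [[0,0,0],0.134],
  [[0,0,0],0.134],
  [[0,0,0],0.134],
  [[0,0,0],0.134],
  [[0,0,0],0.134],
  [[0,0,0],0.134],
], jaw=0.4, grip_force=20)

```text
t: 0.95
tool_pos: [0.1466, 0.6073, 0.3034]
tool_rot: [1.919, 2.487, -0.001]
contact_force: [0.4, -0.2, -0.1]
opening: 0.0514
grip_force: 0.0
```

>>> drive_tool([
  [[-0.038,0.015,0],0],
  [[-0.038,0.015,0],0],
  [[-0.038,0.015,0],0],
  [[-0.038,0.015,0],0],
  [[-0.038,0.015,0],0],
  [[-0.038,0.015,0],0],
  [[-0.038,0.015,0],0],
  [[-0.038,0.015,0],0],
  [[-0.038,0.015,0],0],
  [[-0.038,0.015,0],0],
])

```text
t: 1.95
tool_pos: [0.3904, 0.2778, 0.3037]
tool_rot: [1.912, 2.493, 0.0]
contact_force: [0.9, -0.2, 0.4]
opening: 0.0509
grip_force: 0.0
```

>>> drive_tool([
  [[-0.038,0.014,0],0],
  [[-0.038,0.014,0],0],
  [[-0.038,0.014,0],0],
  [[-0.035,0.013,0],0],
  [[0,0,0],0],
  [[0,0,0],0],
])

```text
t: 2.55
tool_pos: [0.4817, 0.1492, 0.3035]
tool_rot: [-1.914, -2.49, 0.001]
contact_force: [-0.5, 0.5, 0.1]
opening: 0.0514
grip_force: 0.0
```

Run:
```python
from h import *
goto(.482,.149,.176)
w=snap('wrist','w1'); 
for X in((.482,.149,.137),(.5194,.0786,.101),(.5938,-.0631,.098),(.5881,.0975,.076)): print(proj(w,X))
cv2.imwrite('pics/w1b.png',cv2.resize(w['image'],(800,600)))
```

```text
pos [0.4817 0.1492 0.3035] yaw 0.2602 turn 0.0 shift [-0.0003  0.0004  0.1275] t 2.55 F [-0.52  0.46  0.05] op 0.0514
[255.9279913  195.48155489]
[274.36026496 259.64664282]
[302.96699153 381.04580707]
[341.65108954 246.85381366]
```

View pics/w1b.png

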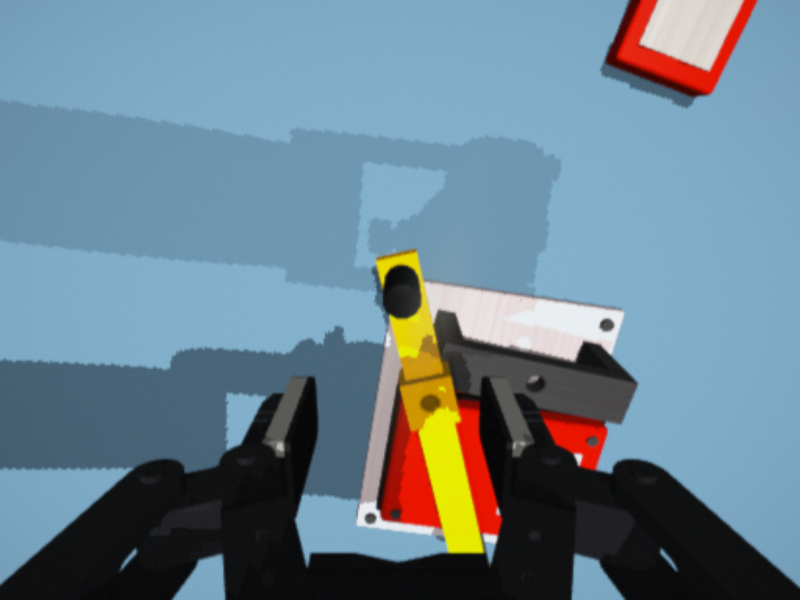

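The wrist view confirms the geometry: the eye is seen at (430,404) against a predicted (429,406), and the lug hole at (535,383) against (534,386). The knob sits between the fingers' lines, so I'm lowering around it.

>>> drive_tool([
  [[0,0,0.032],0],
  [[0,0,0.032],0],
  [[0,0,0.032],0],
  [[0,0,0.015],0],
  [[0,0,0.0155],0],
  [[0,0,0],0],
])

```text
t: 3.2
tool_pos: [0.4805, 0.1501, 0.1757]
tool_rot: [-1.91, -2.492, 0.004]
contact_force: [-1.3, 0.3, -0.3]
opening: 0.0513
grip_force: 0.0
```

Run:
```python
from h import *
w=load('w1');s=load('s0');d=load('d0')
S=lambda x,y:(210+(x+.5)/4-.5,162+(y+.5)/4-.5)
D=lambda x,y:(206+(x-456+.5)/4-.5,145+(y+.5)/4-.5)
W=lambda x,y:(x*.64,y*.64)
for n,a,b,c,z in(('eye',(316,107),(546,106),(430,404),.101),('lug',(361,199),(630,110),(535,383),.076)):
    print(n,tri((s,*S(*a)),(d,*D(*b)),(w,*W(*c))),atz(w,*W(*c),z))
for a in -.0,-.04,-.073,-.11:
    th=1.679+a; r=.24; print(a,(.5938+r*np.cos(th)).round(4),(-.0631+r*np.sin(th)).round(4))
    goto(.5938+r*np.cos(th),-.0631+r*np.sin(th),.176)
```

```text
eye [0.51974993 0.07883582 0.09941699] [0.51985389 0.07994692 0.101     ]
lug [0.58857858 0.09799567 0.07351545] [0.58816901 0.099592   0.076     ]
-0.0 0.5679 0.1755
pos [0.4805 0.1501 0.1757] yaw 0.263 turn 0.0 shift [ 0.0018  0.091  -0.0006] t 3.2 F [-1.26  0.28 -0.34] op 0.0513
-0.04 0.5774 0.1763
pos [0.4805 0.1501 0.1757] yaw 0.263 turn 0.0 shift [ 1.000e-04  1.004e-01 -6.000e-04] t 3.2 F [-1.26  0.28 -0.34] op 0.0513
-0.073 0.5854 0.1768
pos [0.4805 0.1501 0.1757] yaw 0.263 turn 0.0 shift [-0.0015  0.1082 -0.0007] t 3.2 F [-1.26  0.28 -0.34] op 0.0513
-0.11 0.5942 0.1769
pos [0.4805 0.1501 0.1757] yaw 0.263 turn 0.0 shift [-0.0037  0.1168 -0.0007] t 3.2 F [-1.26  0.28 -0.34] op 0.0513
```

>>> drive_tool([
  [[0,0,0],0],
  [[0,0,0],0],
  [[0.001,0.003,0],0],
  [[0.001,0.005,0],0],
  [[0.001,0.007,0],0],
  [[0.001,0.007,0],0],
  [[0.001,0.007,0],0],
  [[0,0.007,0],0],
  [[0,0.007,0],0],
  [[0,0.007,0],0],
], jaw=0.72)

```text
t: 4.2
tool_pos: [0.5292, 0.1676, 0.1772]
tool_rot: [-1.912, -2.493, 0.0]
contact_force: [-0.3, -1.1, 1.0]
opening: 0.024
grip_force: 0.2
```

>>> drive_tool([
  [[0,0.007,0],0],
  [[0,0.007,0],0],
  [[-0.001,0.007,0],0],
  [[-0.001,0.007,0],0],
  [[-0.001,0.007,0],0],
  [[-0.001,0.006,0],0],
  [[-0.001,0.005,0],0],
  [[0,0.004,0],0],
  [[0,0,0],0],
  [[0,0,0],0],
])

```text
t: 5.2
tool_pos: [0.5782, 0.1756, 0.1774]
tool_rot: [-1.912, -2.493, 0.0]
contact_force: [-0.5, -0.6, -0.2]
opening: 0.0236
grip_force: 0.0
```

Run:
```python
from h import *
goto(.5774,.1763,.176)
```

```text
pos [0.5782 0.1756 0.1774] yaw 0.262 turn 0.0 shift [ 0.0009 -0.0006  0.0014] t 5.2 F [-0.5  -0.57 -0.19] op 0.0236
```

>>> drive_tool([
  [[0,0,0],0],
  [[0,0,0],0],
  [[0,0,-0.005],0],
  [[0,0,-0.02],0],
  [[0,0,-0.03],0],
  [[0,0,-0.03],0],
  [[0,0,-0.02],0],
  [[0,0,0],0],
], jaw=0.4)

```text
t: 6.0
tool_pos: [0.5798, 0.1759, 0.2873]
tool_rot: [1.909, 2.488, 0.009]
contact_force: [1.2, 0.0, -0.0]
opening: 0.0511
grip_force: 0.0
```

Run:
```python
from h import *
goto(.4686,-.3545,.25)
w=snap('wrist','w2');cv2.imwrite('pics/w2b.png',cv2.resize(w['image'][100:300,150:400],(800,640))[:600])
```

```text
pos [0.5798 0.1759 0.2873] yaw 0.2621 turn 0.0 shift [-0.4835 -0.2451  0.0357] t 6.0 F [ 1.16  0.   -0.05] op 0.0511
```

View pics/w2b.png

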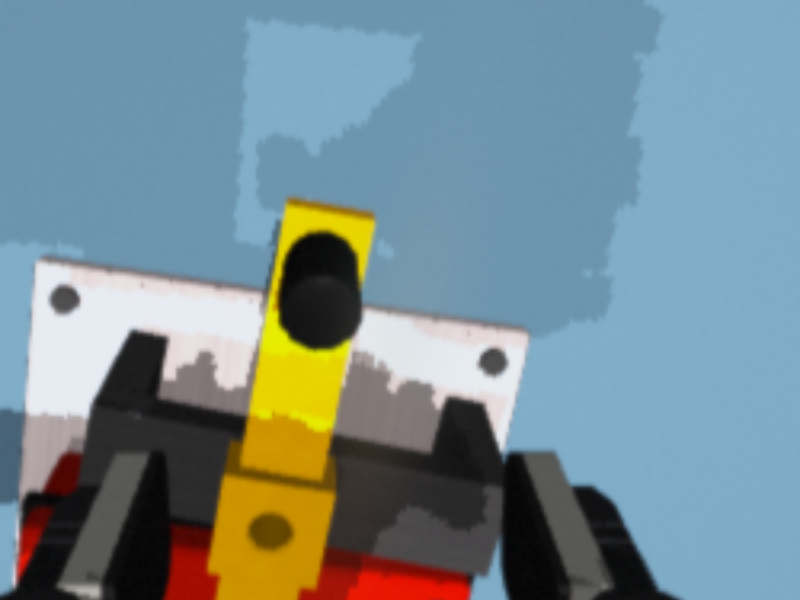

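The bar is now over the lug, with the eye at crop pixel (270,531). Next is the pin.

>>> drive_tool([
  [[-0.0345,-0.0175,0],0],
  [[-0.0345,-0.0175,0],0],
  [[-0.0345,-0.0175,0],0],
  [[-0.0345,-0.0175,0],0],
  [[-0.0345,-0.0175,0],0],
  [[-0.0345,-0.0175,0],0],
  [[-0.0345,-0.0175,0],0],
])

```text
t: 6.75
tool_pos: [0.5211, -0.0905, 0.2801]
tool_rot: [-1.91, -2.49, 0.002]
contact_force: [0.4, -0.6, -0.2]
opening: 0.0511
grip_force: 0.0
```

>>> drive_tool([
  [[-0.0345,-0.0175,0],0],
  [[-0.0345,-0.0175,0],0],
  [[-0.0345,-0.0175,0],0],
  [[-0.0345,-0.0175,0],0],
  [[-0.0345,-0.0175,0],0],
  [[-0.0345,-0.0175,0],0],
  [[-0.0345,-0.0175,0],0],
  [[0,0,0],0],
  [[0,0,0],0],
])

```text
t: 7.65
tool_pos: [0.4659, -0.3544, 0.2802]
tool_rot: [-1.912, -2.488, -0.001]
contact_force: [0.5, 1.3, -0.8]
opening: 0.0513
grip_force: 0.0
```

Run:
```python
from h import *
w=load('w2');u,v=150+270/3.2,100+531/3.2
e=atz(w,u,v,.101);print('eye',e, e[:2]-[.5938,-.0631],np.hypot(*(e[:2]-[.5938,-.0631])),np.arctan2(e[1]+.0631,e[0]-.5938))
goto(.4686,-.3545,.25)
w=snap('wrist','w3')
im=w['image'].astype(int)
m=((im[...,2]>90)&(im[...,1]<60)&(im[...,0]<60)).astype(np.uint8)
k,l,st,ce=cv2.connectedComponentsWithStats(m)
print([(ce[i].round(1),st[i]) for i in range(1,k) if st[i,4]>20], proj(w,(.4686,-.3545,.1)),proj(w,(.4684,-.3545,.064)))
C=np.zeros((600,800,3),np.uint8);C[:]=cv2.resize(w['image'][84:300,112:400],(800,600));cv2.imwrite('pics/w3b.png',C)
```

```text
eye [0.58242064 0.09866759 0.101     ] [-0.01137936  0.16176759] 0.16216732562059322 1.6410245085838238
pos [ 0.4659 -0.3544  0.2802] yaw 0.2604 turn 0.0 shift [-0.0009  0.0026  0.0302] t 7.65 F [ 0.49  1.27 -0.8 ] op 0.0513
[(array([253.9, 137.5]), array([236, 133,  38,  10, 141], dtype=int32)), (array([259.5, 184.6]), array([252, 172,  16,  25, 331], dtype=int32)), (array([315.8, 209.1]), array([312, 203,  10,  17,  78], dtype=int32)), (array([324.3, 225.8]), array([316, 218,  19,  20, 195], dtype=int32))] [258.80281277 191.33903786] [258.1769726  179.36513925]
```

View pics/w3b.png

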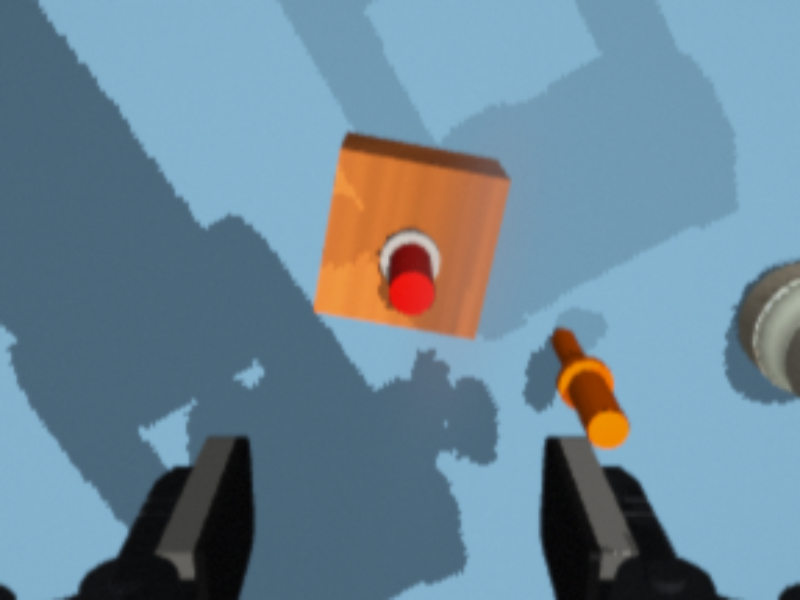

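The pin's red top is at crop (411,293), about 1 mm from the prediction. Lowering and grasping the red grip.

>>> drive_tool([
  [[0.0007,0.0036,0.02],0],
  [[0,0,0.03],0],
  [[0,0,0.03],0],
  [[0,0,0.03],0],
  [[0,0,0.02],0],
  [[0,0,0.01],0],
  [[0,0,0],0],
])

```text
t: 8.4
tool_pos: [0.4695, -0.3509, 0.1404]
tool_rot: [-1.908, -2.491, -0.001]
contact_force: [0.2, -0.1, 0.1]
opening: 0.0514
grip_force: 0.0
```

>>> drive_tool([
  [[0,0,0],0],
  [[0,0,0],0],
  [[0,0,0],0],
  [[0,0,0],0],
  [[0,0,0],0],
  [[0,0,0],0],
], jaw=1, grip_force=25)

```text
t: 9.0
tool_pos: [0.4706, -0.3535, 0.1441]
tool_rot: [1.911, 2.49, -0.001]
contact_force: [-1.2, 0.3, 6.2]
opening: 0.013
grip_force: 24.9
```

>>> drive_tool([
  [[0,0,-0.005],0],
  [[0,0,-0.015],0],
  [[0,0,-0.025],0],
  [[0,0,-0.03],0],
  [[0,0,-0.03],0],
  [[0,0,-0.03],0],
  [[0,0,-0.015],0],
  [[0,0,0],0],
])

```text
t: 9.8
tool_pos: [0.4708, -0.3535, 0.296]
tool_rot: [1.909, 2.488, -0.001]
contact_force: [1.3, -0.3, -0.9]
opening: 0.013
grip_force: 24.6
```

Run:
```python
from h import *
goto(.4706,-.3535,.3)
goto(.5822,.098,.3,.1)
s=snap('scene','s1');d=snap('side','d1')
o=ctrl.get_obs()['tool_pos']
# expected foot position
f=o-[0,0,.134]
C=np.zeros((600,800,3),np.uint8)
for i,c in enumerate((s,d)):
    u,v=proj(c,o-[0,0,.08]).round().astype(int); print(u,v,proj(c,f),proj(c,f+[0,0,.09]))
    C[:400,i*400:i*400+400]=cv2.resize(c['image'][v-25:v+25,u-25:u+25],(400,400),interpolation=cv2.INTER_CUBIC)
cv2.imwrite('pics/p1.png',C[:400])
```

```text
pos [ 0.4708 -0.3535  0.296 ] yaw 0.262 turn 0.0 shift [-0.     -0.0001 -0.004 ] t 9.8 F [ 1.27 -0.26 -0.89] op 0.013
pos [ 0.4708 -0.3535  0.296 ] yaw 0.262 turn 0.162 shift [ 0.4381  0.156  -0.0053] t 9.8 F [ 1.27 -0.26 -0.89] op 0.013
112 142 [116.10304911 161.64973543] [109.16892012 127.38830239]
266 240 [265.01659588 263.09733011] [266.34633625 224.02834977]
```

View pics/p1.png

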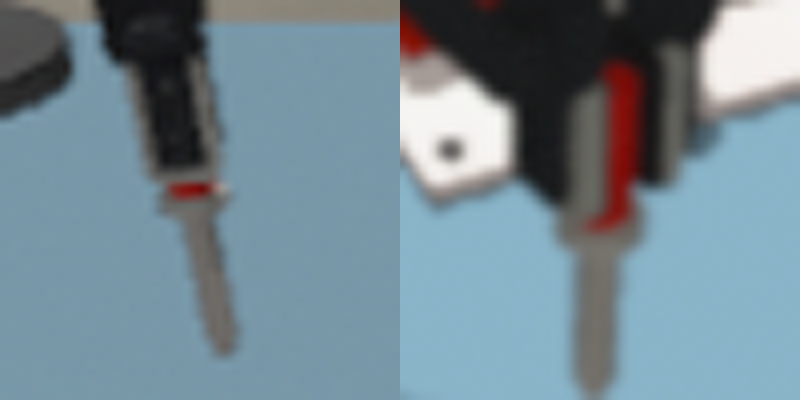

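>>> drive_tool([
  [[0,0,0],0.081],
  [[0,0,0],0.081],
  [[0.025,0.009,0],0],
  [[0.035,0.0125,0],0],
  [[0.035,0.0125,0],0],
  [[0.035,0.0125,0],0],
  [[0.035,0.0125,0],0],
  [[0.035,0.0125,0],0],
  [[0.035,0.0125,0],0],
])

```text
t: 10.8
tool_pos: [0.5293, -0.1087, 0.2895]
tool_rot: [-2.105, -2.326, 0.003]
contact_force: [0.8, -0.6, -0.7]
opening: 0.013
grip_force: 24.6
```

>>> drive_tool([
  [[0.035,0.0125,0],0],
  [[0.035,0.0125,0],0],
  [[0.035,0.0125,0],0],
  [[0.035,0.0125,0],0],
  [[0.035,0.0125,0],0],
  [[0.028,0.0095,0.015],0],
  [[0,0,0.025],0],
  [[0,0,0],0],
  [[0,0,0],0],
])

```text
t: 11.7
tool_pos: [0.5803, 0.0984, 0.25]
tool_rot: [-2.105, -2.327, 0.005]
contact_force: [-0.4, -0.4, -0.2]
opening: 0.0131
grip_force: 24.6
```

Run:
```python
from h import *
print('foot was',tri((load('s1'),114.9,161),(load('d1'),265.25,264.5)))
goto(.5822,.098,.3,.1)
s=snap('scene','s2');d=snap('side','d2')
o=ctrl.get_obs()['tool_pos'];f=o-[0,0,.134]
C=np.zeros((400,800,3),np.uint8)
for i,c in enumerate((s,d)):
    u,v=proj(c,f-[0,0,.01]).round().astype(int); print((u,v),proj(c,f),proj(c,(.5822,.098,.101)))
    C[:400,i*400:i*400+400]=cv2.resize(c['image'][v-25:v+25,u-25:u+25],(400,400),interpolation=cv2.INTER_CUBIC)
cv2.imwrite('pics/p2.png',C)
```

```text
foot was [ 0.46834622 -0.35600923  0.15825197]
pos [0.5803 0.0984 0.25  ] yaw 0.0999 turn -0.0001 shift [-0.0006  0.0016 -0.05  ] t 11.7 F [-0.38 -0.41 -0.21] op 0.0131
(np.int64(301), np.int64(198)) [300.95532281 194.2357473 ] [300.40499849 200.69363341]
(np.int64(247), np.int64(162)) [246.90153669 158.7997479 ] [247.10224245 164.13365746]
```

View pics/p2.png

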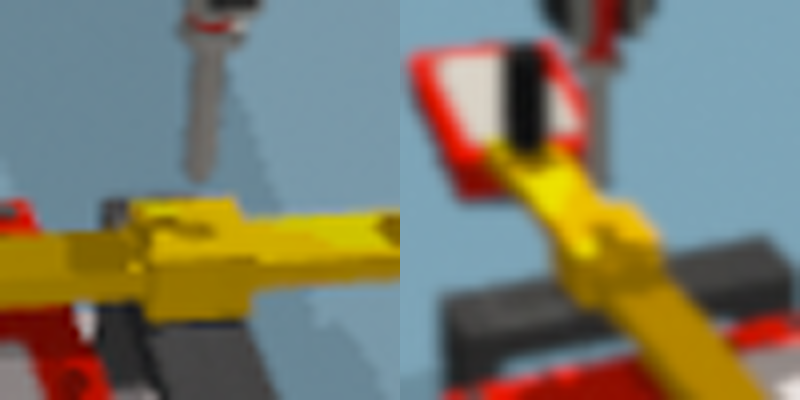

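Run:
```python
from h import *
s=load('s2');d=load('d2')
n=lambda x,y,u,v,ox=0:(u-25+(x-ox+.5)/8-.5,v-25+(y+.5)/8-.5)
F=tri((s,*n(197,181,301,198)),(d,*n(598,185,247,162,400)));print('foot',F)
q=lambda c,X,u,v,ox=0:((proj(c,X)-[u-25,v-25]+.5)*8-.5+[ox,0]).round(0)
for ex,ey in((.5819,.0974),):
  a=1.6448;bx=np.array([np.sin(a),-np.cos(a)]);by=np.array([np.cos(a),np.sin(a)])
  for z in(.101,.0994):
    print(z,'eye',q(s,(ex,ey,z),301,198),q(d,(ex,ey,z),247,162,400))
    for i,j in((-1,-1),(1,-1),(1,1),(-1,1)):
      p=np.array([ex,ey])+.016*(i*bx+j*by); print(i,j,q(s,(*p,z),301,198),q(d,(*p,z),247,162,400))
goto(.5803+.5819-F[0],.0984+.0974-F[1],.25)
```

```text
foot [0.57992169 0.09712822 0.11588732]
0.101 eye [197. 225.] [604. 221.]
-1 -1 [133. 200.] [580. 250.]
1 -1 [157. 257.] [662. 233.]
1 1 [262. 250.] [628. 194.]
-1 1 [235. 194.] [547. 210.]
0.0994 eye [196. 229.] [604. 225.]
-1 -1 [132. 205.] [580. 254.]
1 -1 [157. 261.] [662. 237.]
1 1 [262. 254.] [628. 197.]
-1 1 [234. 198.] [547. 214.]
pos [0.5816 0.098  0.2528] yaw 0.0991 turn 0.0 shift [0.0006 0.0007 0.0028] t 11.8 F [-0.13  0.51  0.04] op 0.0129
```

>>> drive_tool([
  [[0,0.0015,0.004],0],
  [[0,0,0.004],0],
  [[0,0,0.004],0],
  [[0,0,0.002],0],
  [[0,0,0],0],
])

```text
t: 12.3
tool_pos: [0.5827, 0.0987, 0.2379]
tool_rot: [-2.107, -2.329, 0.001]
contact_force: [0.0, -0.2, -0.3]
opening: 0.0131
grip_force: 24.6
```

>>> drive_tool([
  [[0,0,0.001],0],
  [[0,0,0.001],0],
  [[0,0,0.001],0],
  [[0,0,0],0],
  [[0,0,0],0],
])

```text
t: 12.8
tool_pos: [0.583, 0.0988, 0.2354]
tool_rot: [-2.108, -2.33, -0.0]
contact_force: [0.2, -0.1, -0.7]
opening: 0.0126
grip_force: 24.6
```

>>> drive_tool([
  [[0,0,0.001],0],
  [[0,0,0],0],
  [[0,0,0],0],
])

```text
t: 13.1
tool_pos: [0.583, 0.0988, 0.2344]
tool_rot: [-2.108, -2.33, 0.0]
contact_force: [-0.0, 0.6, -0.1]
opening: 0.0135
grip_force: 24.6
```

>>> drive_tool([
  [[0,0,0.001],0],
  [[0,0,0],0],
  [[0,0,0],0],
])

```text
t: 13.4
tool_pos: [0.5829, 0.0988, 0.2333]
tool_rot: [-2.108, -2.33, 0.0]
contact_force: [1.0, 0.4, -0.2]
opening: 0.0129
grip_force: 24.6
```

>>> drive_tool([
  [[0,0,0.001],0],
  [[0,0,0.001],0],
  [[0,0,0],0],
])

```text
t: 13.7
tool_pos: [0.5829, 0.0987, 0.2311]
tool_rot: [-2.107, -2.329, 0.001]
contact_force: [0.9, 0.2, -1.3]
opening: 0.0132
grip_force: 24.6
```

>>> drive_tool([
  [[0,0,0.001],0],
  [[0,0,0.001],0],
  [[0,0,0],0],
])

```text
t: 14.0
tool_pos: [0.583, 0.0987, 0.2293]
tool_rot: [2.108, 2.33, -0.0]
contact_force: [0.5, -1.1, -1.3]
opening: 0.0132
grip_force: 24.6
```

>>> drive_tool([
  [[0,0,0.001],0],
  [[0,0,0.001],0],
  [[0,0,0],0],
])

```text
t: 14.3
tool_pos: [0.583, 0.0987, 0.2273]
tool_rot: [2.107, 2.33, -0.0]
contact_force: [0.1, -0.6, -1.2]
opening: 0.0131
grip_force: 24.6
```

>>> drive_tool([
  [[0,0,0.001],0],
  [[0,0,0.001],0],
  [[0,0,0.001],0],
  [[0,0,0.001],0],
  [[0,0,0],0],
])

```text
t: 14.8
tool_pos: [0.5829, 0.0987, 0.2232]
tool_rot: [2.108, 2.33, -0.0]
contact_force: [0.6, -0.8, -1.0]
opening: 0.0128
grip_force: 24.6
```

>>> drive_tool([
  [[0,0,0.001],0],
  [[0,0,0.001],0],
  [[0,0,0.001],0],
  [[0,0,0.001],0],
  [[0,0,0],0],
])

```text
t: 15.3
tool_pos: [0.5829, 0.0987, 0.2192]
tool_rot: [-2.108, -2.33, 0.0]
contact_force: [0.2, -1.3, -1.4]
opening: 0.0126
grip_force: 24.6
```

>>> drive_tool([
  [[0,0,0.001],0],
  [[0,0,0.001],0],
  [[0,0,0.001],0],
  [[0,0,0.001],0],
  [[0,0,0],0],
])

```text
t: 15.8
tool_pos: [0.5829, 0.0987, 0.2152]
tool_rot: [-2.108, -2.33, 0.0]
contact_force: [1.2, -0.9, -1.5]
opening: 0.0131
grip_force: 24.6
```

>>> drive_tool([
  [[0,0,0],0],
  [[0,0,0],0],
  [[0,0,0],0],
  [[0,0,0],0],
  [[0,0,-0.005],0],
  [[0,0,-0.02],0],
  [[0,0,-0.03],0],
  [[0,0,-0.025],0],
  [[0,0,0],0],
  [[0,0,0],0],
], jaw=0.4)

```text
t: 16.8
tool_pos: [0.5832, 0.0988, 0.2961]
tool_rot: [2.107, 2.329, 0.002]
contact_force: [-0.4, 0.5, -0.7]
opening: 0.0515
grip_force: 0.0
```

```bash
cat >> h.py <<'E'
def head(n):
    s=snap('scene','s'+n);d=snap('side','d'+n);out=[]
    for c in(s,d):
        u,v=proj(c,(.582,.098,.13)).round().astype(int)
        im=c['image'].astype(int)[v-28:v+15,u-12:u+13]
        m=((im[...,2]>90)&(im[...,1]<45)&(im[...,0]<45)).astype(np.uint8)
        k,l,st,ce=cv2.connectedComponentsWithStats(m)
        for i in range(1,k):
            if st[i,4]>15: out.append((ce[i]+[u-12,v-28]).round(1).tolist()+st[i,2:].tolist())
    print(out)
E
python3 - <<'E'
from h import *
a=1.6448; goto(.5938+.24*np.cos(a),-.0631+.24*np.sin(a),.29,.1)
head('3')
for z in(.148,.123): print(z,proj(load('s3'),(.582,.098,z)),proj(load('d3'),(.582,.098,z)))
C=np.zeros((400,800,3),np.uint8)
for i,c in enumerate((load('s3'),load('d3'))):
    u,v=proj(c,(.582,.098,.13)).round().astype(int)
    C[:,i*400:i*400+400]=cv2.resize(c['image'][v-25:v+25,u-25:u+25],(400,400),interpolation=cv2.INTER_CUBIC)
cv2.imwrite('pics/p3.png',C)
E
```

```text
pos [0.5832 0.0988 0.2961] yaw 0.1 turn 0.0 shift [0.0778 0.0006 0.0061] t 16.8 F [-0.44  0.47 -0.7 ] op 0.0515
[[301.1, 184.9, 5, 15, 64], [247.7, 151.6, 6, 11, 34]]
0.148 [301.93189666 183.64044257] [247.02212335 149.79197487]
0.123 [301.10151269 192.80564693] [247.03020842 157.509325  ]
```

View pics/p3.png

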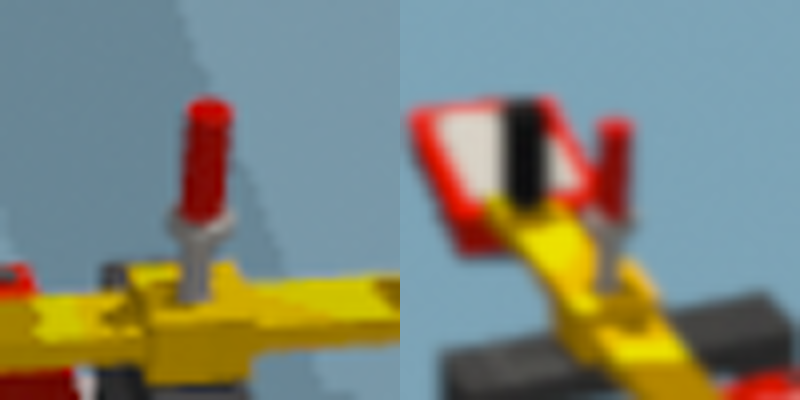

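The pin stands in the eye with its collar well above the boss. Moving over to cage the knob.

>>> drive_tool([
  [[0.026,0,0],0],
  [[0.026,0,0],0],
  [[0.026,0.0005,0],0],
  [[0,0,0.03],0],
  [[0,0,0.03],0],
  [[0,0,0.03],0],
  [[0,0,0.02],0],
  [[0,0,0.009],0],
  [[0,0,0],0],
  [[0,0,0],0],
])

```text
t: 17.9
tool_pos: [0.576, 0.1764, 0.1769]
tool_rot: [2.107, 2.329, 0.001]
contact_force: [1.1, 0.0, -0.1]
opening: 0.0514
grip_force: 0.0
```

>>> drive_tool([
  [[0,0,0],0],
  [[0,0,0],0],
  [[0,0,0],0],
  [[0,0.001,0],0],
  [[0,0.001,0],0],
  [[0,0,0],0],
], jaw=0.72)

```text
t: 18.5
tool_pos: [0.5778, 0.1766, 0.1765]
tool_rot: [2.108, 2.33, 0.0]
contact_force: [0.4, 0.6, 0.8]
opening: 0.0243
grip_force: 0.0
```

Run:
```python
from h import *
goto(.5938+.24*np.cos(1.6065),-.0631+.24*np.sin(1.6065),.177)
head('4')
```

```text
pos [0.5778 0.1766 0.1765] yaw 0.0999 turn 0.0 shift [-0.0006  0.0074 -0.0005] t 18.5 F [0.35 0.55 0.83] op 0.0243
[[301.2, 185.1, 6, 15, 68], [247.1, 151.3, 7, 11, 50]]
```

>>> drive_tool([
  [[0,0.0007,0],0],
  [[0,0.0007,0],0],
  [[0,0.0007,0],0],
  [[0,0.0007,0],0],
  [[0,0.0007,0],0],
  [[0,0.0007,0],0],
  [[0,0.0007,0],0],
  [[0,0,0],0],
])

```text
t: 19.4
tool_pos: [0.5826, 0.1771, 0.1764]
tool_rot: [2.108, 2.33, 0.0]
contact_force: [0.1, 0.0, 0.0]
opening: 0.0238
grip_force: 0.0
```

```bash
python3 -c "
from h import *
head('5')"
```

```text
[[302.0, 186.1, 6, 15, 66], [249.3, 151.4, 7, 11, 32]]
```

>>> drive_tool([
  [[0,0.0005,0],0],
  [[0,0.0005,0],0],
  [[0,0.0005,0],0],
  [[0,0.0005,0],0],
  [[0,0,0],0],
])

```text
t: 20.0
tool_pos: [0.5846, 0.1773, 0.1764]
tool_rot: [2.108, 2.33, 0.0]
contact_force: [-0.7, -1.0, 0.4]
opening: 0.0237
grip_force: 0.0
```

```bash
python3 -c "
from h import *
head('6')"
```

```text
[[302.2, 186.5, 6, 14, 66], [250.4, 150.8, 5, 11, 27]]
```

>>> drive_tool([
  [[0,0.0005,0],0],
  [[0,0.0005,0],0],
  [[0,0.0005,0],0],
  [[0,0.0005,0],0],
  [[0,0,0],0],
])

```text
t: 20.6
tool_pos: [0.5866, 0.1775, 0.1764]
tool_rot: [2.108, 2.33, 0.0]
contact_force: [1.2, -0.6, 0.2]
opening: 0.0242
grip_force: 0.0
```

```bash
python3 -c "
from h import *
head('7')"
```

```text
[[301.1, 194.2, 6, 15, 66], [248.5, 157.3, 5, 11, 39]]
```

>>> drive_tool([
  [[0,0.0005,0],0],
  [[0,0.0005,0],0],
  [[0,0.0005,0],0],
  [[0,0,0],0],
  [[0,0,0],0],
])

```text
t: 21.2
tool_pos: [0.5881, 0.1777, 0.1764]
tool_rot: [2.108, 2.33, 0.0]
contact_force: [0.1, 0.1, 0.6]
opening: 0.024
grip_force: 0.0
```

```bash
python3 -c "
from h import *
head('8')"
```

```text
[[301.1, 194.3, 7, 15, 70], [248.6, 157.2, 5, 11, 39]]
```

The head fell about 8 px, so the pin has dropped into the lug hole. I'll release the knob, rise and check.

>>> drive_tool([
  [[0,-0.001,0],0],
  [[0,0,0],0],
  [[0,0,0],0],
  [[0,0,-0.01],0],
  [[0,0,-0.03],0],
  [[0,0,-0.03],0],
  [[0,0,-0.03],0],
  [[0,0,0],0],
  [[0,0,0],0],
], jaw=0.4)

```text
t: 22.2
tool_pos: [0.5875, 0.1777, 0.278]
tool_rot: [2.106, 2.329, 0.003]
contact_force: [0.3, -0.5, 0.3]
opening: 0.0514
grip_force: 0.0
```

Run:
```python
from h import *
head('9')
w=snap('wrist','w9')
goto(.5938+.16*np.cos(1.6065),-.0631+.16*np.sin(1.6065),.235)
C=np.zeros((400,800,3),np.uint8)
for i,c in enumerate((load('s9'),load('d9'))):
    u,v=proj(c,(.585,.098,.115)).round().astype(int)
    C[:,i*400:i*400+400]=cv2.resize(c['image'][v-25:v+25,u-25:u+25],(400,400),interpolation=cv2.INTER_CUBIC)
cv2.imwrite('pics/p9.png',C)
```

```text
[[301.1, 194.3, 7, 15, 70], [248.8, 157.0, 5, 11, 33]]
pos [0.5863 0.1774 0.2746] yaw 0.1 turn 0.0 shift [-0.0804 -0.0062  0.0397] t 22.35 F [-0.25  0.25 -0.55] op 0.0515
```

View pics/p9.png

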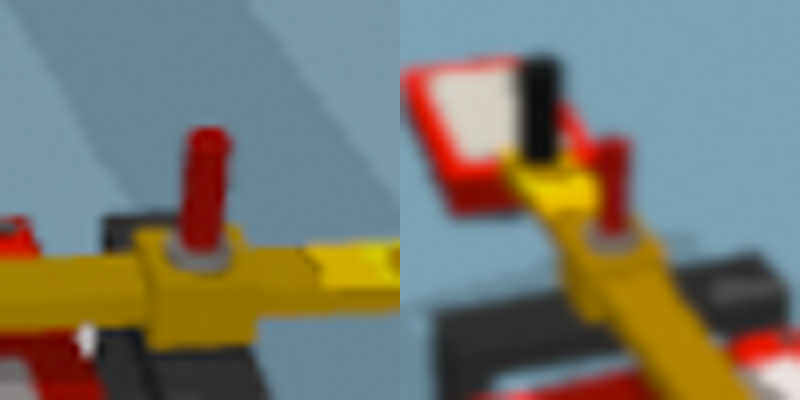

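The collar lies on the boss in both views: (200,258) in the scene crop, (613,238) in the side crop. A light press with shut fingers on the head will confirm it is home.

>>> drive_tool([
  [[-0.027,-0.001,0],0],
  [[-0.027,-0.001,0],0],
  [[-0.026,-0.001,0],0],
  [[0,0,0.02],0],
  [[0,0,0.022],0],
  [[0,0,0],0],
  [[0,0,0],0],
  [[0,0,0],0],
], jaw=1)

```text
t: 23.15
tool_pos: [0.5924, 0.0979, 0.2352]
tool_rot: [2.107, 2.329, 0.001]
contact_force: [0.7, -0.2, -0.1]
opening: -0.0001
grip_force: 0.0
```

>>> drive_tool([
  [[0,0,0.004],0],
  [[0,0,0.004],0],
  [[0,0,0.004],0],
  [[0,0,0.002],0],
  [[0,0,0],0],
  [[0,0,0],0],
])

```text
t: 23.75
tool_pos: [0.592, 0.0976, 0.2204]
tool_rot: [-2.108, -2.33, 0.0]
contact_force: [0.8, -0.3, 0.2]
opening: -0.0002
grip_force: 0.0
```

>>> drive_tool([
  [[0,0,0.002],0],
  [[0,0,0.001],0],
  [[0,0,0],0],
  [[0,0,0],0],
])

```text
t: 24.15
tool_pos: [0.592, 0.0976, 0.2174]
tool_rot: [-2.108, -2.33, 0.0]
contact_force: [0.1, 0.8, -0.3]
opening: -0.0
grip_force: 0.0
```

>>> drive_tool([
  [[0,-0.003,0],0],
  [[0,0,0.001],0],
  [[0,0,0.001],0],
  [[0,0,0],0],
  [[0,0,0],0],
])

```text
t: 24.65
tool_pos: [0.589, 0.0974, 0.2153]
tool_rot: [-2.108, -2.33, 0.0]
contact_force: [0.7, -0.2, 0.6]
opening: -0.0004
grip_force: 0.0
```

>>> drive_tool([
  [[0,0,0.0007],0],
  [[0,0,0.0007],0],
  [[0,0,0],0],
  [[0,0,0],0],
])

```text
t: 25.05
tool_pos: [0.5894, 0.0974, 0.2146]
tool_rot: [2.107, 2.329, 0.001]
contact_force: [-0.3, 0.3, 2.8]
opening: 0.0003
grip_force: 1.6
```

>>> drive_tool([
  [[0,0,0.0007],0],
  [[0,0,0],0],
  [[0,0,0],0],
])

```text
t: 25.35
tool_pos: [0.5897, 0.0974, 0.2146]
tool_rot: [2.107, 2.328, 0.002]
contact_force: [-0.3, -0.1, 4.6]
opening: 0.0001
grip_force: 2.7
```

The fingers met the head exactly at the fully-home height (0.2146 m) with 4.6 N. Withdrawing.

>>> drive_tool([
  [[0,0,-0.004],0],
  [[0,0,-0.015],0],
  [[0,0,-0.03],0],
  [[0,0,-0.03],0],
  [[0,0,-0.02],0],
  [[0,0,0],0],
  [[0,0,0],0],
  [[0,0,0],0],
])

```text
t: 26.15
tool_pos: [0.5883, 0.0973, 0.3103]
tool_rot: [-2.106, -2.328, 0.003]
contact_force: [0.7, -0.1, -0.9]
opening: -0.0001
grip_force: 0.0
```

Run:
```python
from h import *
head('10'); goto(.59,.097,.31); print(ctrl.finish_job())
```

```text
[[301.1, 194.4, 5, 15, 64], [249.0, 157.1, 5, 11, 29]]
pos [0.5883 0.0973 0.3101] yaw 0.1 turn 0.0 shift [-0.0005  0.0016  0.0001] t 26.25 F [ 0.53 -0.1  -0.88] op -0.0002
the job is handed in; nothing more can be done
None
```

The bar is locked: the red-headed pin is through the eye and the lug hole with its collar down on the bar, confirmed by a light 4.6 N press; the gripper is clear of everything, and the job was handed in at 26 s.

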